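# Load the thread winder and hold its tailstock open

## Robot

A 6-joint arm with a two-finger parallel gripper is mounted at the origin on the work surface. World frame = base frame: x ahead of the robot, y to its left, z up, the work surface at z = 0. Lengths are in m, angles in rad, forces in N, time in s.
With the tool pointing down it reaches from about 0.275 to 0.825 m from the base axis. Payload 4.9 kg.
Tool frame: the origin (TCP) lies midway between the tips of the shut fingers; the grasp point (between the pads) lies 19 mm behind it (grip_point_offset is the distance from the TCP to the grasp point, in m); z points along the fingers, y is the line along which they close (so a half turn about z gives the same grasp; the last joint's range is limited). The gripper opens to 85 mm and grips with 20 to 120 N. Pads are 22 mm wide; open, the fingers measure 114 mm over their backs; the gripper's body (76 mm by 85 mm) begins 54 mm behind the grasp point. The pads swing forward as they close: fully open they stand 13 mm farther back than shut.
Start: joints at [-1.483, 0.326, -0.193, 1.052, 0, 1.437], TCP at [0.121, -0.537, 0.231] pointing down, gripper open.
Joint ranges: [-2.65, 2.65], [-0.97, 1.79], [-1.3, 1.35], [-1.93, 2.1], [-1.47, 1.37], [-3.14, 3.14]. Speed limits (rad/s): [2.57, 2.57, 3.14, 3.14, 3.14, 3.14].

## Interface

Orientations are given as a rotation vector (axis times angle).
In Python, from cell import * gives the robot as it stands. Calls block until the motion is done:
- movep(position, orientation): joint-space move of the TCP to a pose.
- move_l(position, velocity=0.15, rot=None, until_force=None): straight line of the TCP; rot=None keeps the orientation; velocity is the mean speed in m/s. With until_force (N) it stops when the force on the tool has changed by that much, and returns True; else False.
- set_joints(angles): joint-space move.
- let_go() and grab(newtons=None): open the fingers fully, or close them until they stop; newtons is the grip in N (None keeps the last).
- sleep(seconds).
- ik(position, orientation): joint angles nearest the present ones, or None.
- get_state(): the state.
- grab_frame(name): name is "scene" or "top" or "wrist"; returns a dict with "img" (480x640x3 uint8, red, green, blue), "fx", "fy", "cx", "cy" (pixels), "k1" (the pictures are not rectified: a ray, as slopes to the right and down, at radius r is drawn at 1 + k1 r^2 times it, then the intrinsics apply), "cam_to_world" (4x4, takes a point from camera to world coordinates); the wrist camera has in their place "T_tool_cam" (4x4, takes a point from camera to tool coordinates, whose origin is the TCP and whose axes are the flange's). Camera axes: x right, y down, z forward; pixel columns grow to the right and rows downward; lengths in m; the calibration is good to about 2 mm. A picture is of the moment at which its call begins: read the wrist's pose just before it. There is no depth.
A pose or a line that the arm cannot do raises MotionError and nothing moves.
- sign_off(): hands the job in; it is judged then, once.
Trained networks look in the newest picture that a camera, given by its name, has taken for a name from the list of things; names that differ only in an ending like _2 or _b are one class to them, and where a whole thing is asked for, a point or a joint stands for the part that bears it (a point fixed in the world has none). Each returns a list of dicts, best first, with "score" (0 to 1); they miss things now and then, are a little off and sometimes report something else, mostly with a low value. They report only what shows in the picture. A call takes as long as a camera call.
- spot_in(camera, name): "centre" ([column, row] in pixels, amid what is visible of it).
- silhouettes(camera, name): "mask" (480x640 bool, what is visible of it) and "centre" ([column, row] in pixels, amid what is visible of it).
- tip_of(camera, name): "centre" ([column, row] in pixels: a listed point, or the origin of a listed thing).
The state is a dict: "clock": time; "q": joint angles; "joint_velocities": joint speeds; "tau": joint torques, N m; "position": TCP position; "eef_rot": TCP orientation; "contact_force": force on the tool from outside, world axes, zero at the start; "wrist_torque": the same for the moment, N m; "finger_gap": opening from 0.0 (shut) to 1.0 (fully open); "grasp_force": force on a finger pad.
Only numpy, scipy, OpenCV 4.12 (cv2) and the standard library are available. Lean on these libraries where they do the work, as an engineer would, in place of code of your own. Each camera call takes 0.05 s, during which the arm holds its last target. There are 200 camera calls.

## Task

Set up the thread winder: take the full spool with its axle rod from the wooden rack and press the rod straight down into the two forks of the supply stand, past the sprung keeper, until it sits right down with the keeper snapped shut over it, and let go. Then pull the winder's sprung tailstock back by its black knob until the dark pin on top is level with the brass pointers, and finish while still holding it there, so that I can slip an empty tube between the cones. Leave the nearly empty spool in the rack and everything else on the table where it is.

Things in the scene. Friction and masses are not known exactly. Their poses are not given: they have to be found in the camera images.
- full_spool: Loose spool full of pale thread on a steel axle rod (8 mm diameter, 136 mm long), 130 to 250 g. Origin at the middle of the axis, local y along the rod. Black flanges 46 mm in diameter, 64 mm over their outer faces; between them the wound thread, 40 mm in diameter, 56 mm long: grip it there, closing along local x. Starts level in one place of the rack, axis 55 mm above the table.
- low_spool: The nearly empty spool in the rack's other place: same rod and flanges, same axis height, but its wound thread is only 22 mm in diameter. To be left in the rack. Origin and axes as for the full spool.
- rack: Fixed plywood rack, 190 (x) by 104 (y) mm, 65 mm high. Origin: centre of its underside. Two side boards 10 mm thick at local y = -45 and +45 mm, each with open-topped notches 12 mm wide at local x = -55 and +55 mm, in which the rods rest along local y, axis 55 mm above the table. Spools lift straight up.
- stand: Fixed supply stand: grey foot plate 85 (x) by 136 (y) mm, 12 mm thick, with two upright steel forks (6 mm thick plates) at local y = -45 and +45 mm. Origin: centre of its underside. Each fork has a slot 11 mm wide, open at the top, its mouth flared to about 27 mm; top 111 mm above the table. The rod lies in both slots along local y, the spool hangs between the forks.
- fork_seat (a point): Point where the middle of the rod's axis lies when the rod is seated in both forks: on the stand's centre line, 85 mm above the table. Axes as the stand's.
- keeper (a joint): Sprung hinged keeper of the stand (rad): dark steel bail, pivot along local y below the spool, a sloped nose outside each fork (local y = -51.5, +51.5 mm) reaching over the slot from +x, up to 111 mm above the table. 0 = shut over the slots. A rod pushed straight down swings it open by about 0.15 rad with 4 to 12 N in all; it snaps back to 0 when the rod is seated.
- winder: Fixed grey thread winder, winding axis along local y, 95 mm above the table. Origin under the centre of its base plate (130 in x, 355 in y, mm). Motor housing (151 mm high) with hand wheel and fixed cone at the -y end; tailstock at the +y end: aluminium barrel 40 mm wide, local y 90 to 170 mm, top 113 mm above the table, a slot along its top.
- tailstock (a joint): Travel of the sprung tailstock (m) along the winder's local +y, away from the motor. 0 = home against its stop, 0.050 = fully out. Spring force on it about 6 N at home, growing by 0.11 N per mm; it springs home when let go.
- pull_knob (a point): Centre of the tailstock's black pull knob, on the winding axis 95 mm above the table; moves with it, axes as the winder's. Cylinder 24 mm in diameter, 32 mm long along local y, with an end flange (36 mm diameter, 7 mm) on its +y side; inner end 12 mm clear of the barrel at home. Pinch it from above, closing along local x; nothing stands beside or beneath it.
- key_pin (a point): Dark round pin, 9 mm in diameter, that stands up through the slot on top of the tailstock barrel and moves with the tailstock. The point is on the pin's axis at the level of the barrel's top; pin top 8 mm above it.
- index: Mark: a pair of small brass pointers facing each other across the slot on top of the barrel, fixed, 6 mm wide. Origin midway between them on the slot's centre line at the barrel's top; local y along the slot, as the winder's. It stands 22 to 42 mm beyond the pin's home position.
- shears: Loose tailor's shears with black handles, 240 mm long, lying flat near the robot. Leave alone.
- pin_box: Loose clear pin box, 90 by 60 by 22 mm. Leave alone.
- tube_a: Loose empty cardboard tube, standing, 26 mm diameter, 60 mm high. Leave alone.
- tube_b: A second such tube. Leave alone.
- thread_cone: Loose white thread cone, standing, 70 mm diameter, 125 mm high. Leave alone.
- darning_egg: Loose wooden darning egg standing on its flat foot, 58 mm diameter, 71 mm high. Leave alone.
- tape_case: Loose round yellow tape-measure case, 52 mm diameter, 14 mm high. Leave alone.
- button_dish: Loose white china dish, 76 mm diameter, 28 mm high. Leave alone.

How it is judged:
On the way:
1. the full spool's rod is seated in both forks, the keeper has closed over it and the fingers have let go of the spool (x of full_spool in the frame of fork_seat between -0.0035 and 0.0035 m and y of full_spool in the frame of fork_seat between -0.01 and 0.01 m and z of full_spool in the frame of fork_seat between -0.0035 and 0.0035 m and angle between the y axis of full_spool and the y axis of stand, either way round below 0.06 rad and value of joint keeper below 0.06 rad and contact force between the fingers and full_spool below 0.05 N), for 0.2 s.
At the end, for the whole second after the job is handed in: Full spool let go, its rod in both forks (3.5 mm across and in height, 10 mm along, 0.06 rad), keeper shut (below 0.06 rad); the fingers hold the tailstock still (over 3 N), its pin within 5 mm of the brass pointers along the slot (all of step 1 and y of key_pin in the frame of index between -0.005 and 0.005 m and velocity of joint tailstock between -0.01 and 0.01 m/s and contact force between the fingers and tailstock above 3 N); the arm keeps its last pose, push and grip.
It fails at once if the nearly empty spool is moved by more than 15 mm (distance of low_spool from where it was at the start of the episode above 0.015 m).
It fails at once if another thing on the table is moved by more than 30 mm (distance of any of shears, pin_box, tube_a, tube_b, thread_cone, darning_egg, tape_case, button_dish from where it was at the start of the episode above 0.03 m).
It also fails if it takes over 64 s, if anything falls off the work surface, if the arm or the gripper's body presses on something with over 40 N, if the wrist force passes 120 N, or if a joint passes its speed limit or range.

## Working session

There is one attempt and no reset: what is moved stays moved. The work goes in short steps, each a Python script; the robot and the scene stay as the last script left them, time stands still between calls to the robot, and variables do not carry over. Pictures are saved under pics/ and viewed, at most 10 in all, crops included, and the job is handed in when it is done.

```bash
ls; mkdir -p pics; cat > h.py <<'E'
from cell import *
import numpy as np, cv2
from scipy.spatial.transform import Rotation as R
def ray(f,px,T=None):
    T=np.array(f["cam_to_world"]) if T is None else T
    d=np.array([(px[0]-f["cx"])/f["fx"],(px[1]-f["cy"])/f["fy"]]); u=d.copy()
    for _ in range(20): u=d/(1+f["k1"]*(u@u))
    return T[:3,3],T[:3,:3]@np.array([u[0],u[1],1])
def atz(f,px,z,T=None):
    o,d=ray(f,px,T); return o+d*(z-o[2])/d[2]
def proj(f,P,T=None):
    T=np.array(f["cam_to_world"]) if T is None else T
    p=np.linalg.inv(T)@np.append(P,1); u=p[:2]/p[2]; u=u*(1+f["k1"]*(u@u))
    return np.array([u[0]*f["fx"]+f["cx"],u[1]*f["fy"]+f["cy"]])
def save(f,n): cv2.imwrite("pics/"+n,cv2.cvtColor(f["img"],cv2.COLOR_RGB2BGR))
def wristT(s,f):
    T=np.eye(4);T[:3,:3]=R.from_rotvec(s["eef_rot"]).as_matrix();T[:3,3]=s["position"]
    return T@np.array(f["T_tool_cam"])
E
python3 - <<'E'
from h import *
s=get_state();print(s)
H={"full_spool":.055,"low_spool":.055,"rack":0,"stand":0,"fork_seat":.085,"winder":0,"pull_knob":.095,"key_pin":.113,"index":.113,"thread_cone":.06}
for c in ("top","scene"):
    f=grab_frame(c);save(f,c+".png");print(c,f["fx"],f["k1"],np.round(f["cam_to_world"],3).tolist())
    for n,z in H.items():
        for k,fn in (("tip",tip_of),("spot",spot_in)):
            print(n,k,[(np.round(r["centre"]).tolist(),round(r["score"],2),np.round(atz(f,r["centre"],z)[:2],3).tolist()) for r in fn(c,n)[:3]])
print(get_state()["clock"])
E
```

```text
pics
{'clock': 0.0, 'q': array([-1.48317189e+00,  3.26946772e-01, -1.93567981e-01,  1.05199104e+00,
        1.82272143e-05,  1.43659655e+00]), 'joint_velocities': array([ 1.66938309e-03,  1.36159158e-03, -1.19094877e-04,  1.10762923e-04,
       -8.90571012e-04,  4.72471880e-05]), 'tau': array([-6.43616768e-04, -4.43393433e+01,  2.62441635e+01,  1.53751869e-02,
        2.52315715e-05, -2.14913442e-06]), 'position': array([ 0.12097176, -0.5359485 ,  0.23050629]), 'eef_rot': array([-3.12059123e+00, -3.47537562e-01, -9.11009558e-05]), 'contact_force': array([-0.12771358, -0.55607411, -0.06570724]), 'wrist_torque': array([0.02312232, 0.02352818, 0.00328751]), 'grasp_force': 0.0, 'finger_gap': 0.9992802427209055}
top 532.5627671279253 -0.044422267580913485 [[0.014, -0.992, 0.127, 0.415], [-1.0, -0.012, 0.019, 0.031], [-0.017, -0.127, -0.992, 1.183], [0.0, 0.0, 0.0, 1.0]]
full_spool tip [([156.0, 238.0], 0.82, [0.559, 0.403])]
full_spool spot [([155.0, 234.0], 0.97, [0.566, 0.406])]
low_spool tip [([157.0, 287.0], 0.8, [0.453, 0.396])]
low_spool spot [([155.0, 290.0], 0.67, [0.446, 0.4])]
r
[... 1853 characters left out ...]
p [([145.0, 312.0], 0.69, [0.555, -0.308]), ([381.0, 224.0], 0.27, [0.424, 0.21])]
winder spot [([109.0, 295.0], 0.63, [0.491, -0.376])]
pull_knob tip [([248.0, 270.0], 0.9, [0.605, -0.116])]
pull_knob spot [([191.0, 263.0], 0.96, [0.558, -0.209]), ([473.0, 276.0], 0.72, [0.729, 0.248])]
key_pin tip [([190.0, 265.0], 0.9, [0.584, -0.209])]
key_pin spot [([179.0, 272.0], 0.66, [0.596, -0.227]), ([338.0, 342.0], 0.31, [0.812, -0.018])]
index tip [([212.0, 265.0], 0.59, [0.594, -0.172])]
index spot [([210.0, 272.0], 0.42, [0.612, -0.177])]
thread_cone tip [([436.0, 314.0], 0.95, [0.761, 0.168]), ([143.0, 312.0], 0.7, [0.62, -0.295])]
thread_cone spot [([443.0, 291.0], 0.89, [0.717, 0.204])]
2.1
```

View pics/top.png

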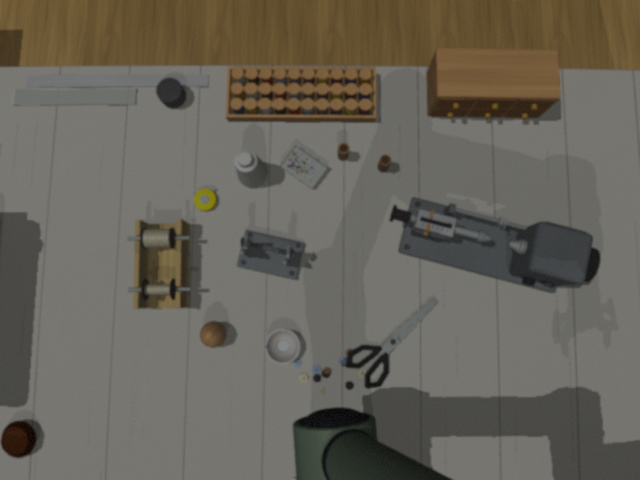

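View pics/scene.png

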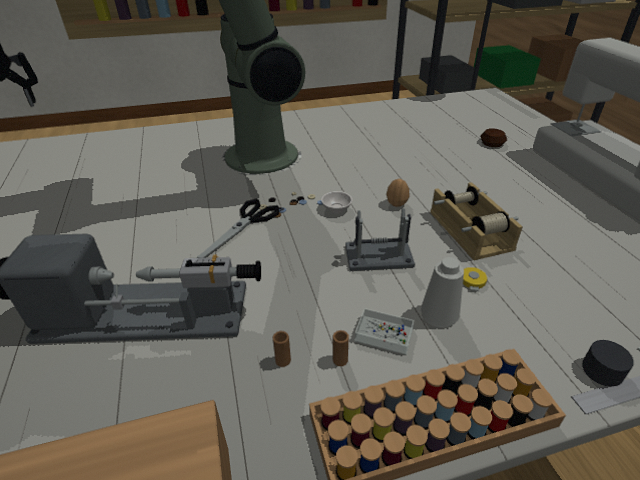

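The top view shows the full spool at (157,238), the low spool at (157,290), the stand at (270,257) and the winder running from the knob at (400,213) to the motor at (560,255). The scene view agrees. Next I'll take wrist close-ups of each.

```bash
cat >> h.py <<'E'
def ori(yaw,sgn=1):
    y=sgn*np.array([np.cos(yaw),np.sin(yaw),0]);z=np.array([0,0,-1.]);return R.from_matrix(np.c_[np.cross(y,z),y,z]).as_rotvec()
def show(names,f,T,c="wrist"):
    for n,z in names.items():
        for k,fn in (("tip",tip_of),("spot",spot_in)):
            print(n,k,[(np.round(r["centre"]).tolist(),round(r["score"],2),np.round(atz(f,r["centre"],z,T)[:2],4).tolist()) for r in fn(c,n)[:2]])
E
python3 - <<'E'
from h import *
import pickle
for s in (1,-1):
    for p,y in (((.55,.40,.2),0.06),((.53,.165,.2),-.27),((.61,-.12,.2),-.26)):
        q=ik(p,ori(y,s)); print(s,None if q is None else np.round(q,2))
f=grab_frame("wrist");print(np.round(f["T_tool_cam"],3).tolist(),f["fx"])
V={"winder":((.56,-.2,.33),-.26,{"winder":0,"pull_knob":.095,"key_pin":.113,"index":.113}),
"stand":((.50,.16,.33),-.27,{"stand":0,"fork_seat":.085,"keeper":.1}),
"rack":((.50,.40,.30),.06,{"full_spool":.055,"low_spool":.055,"rack":0})}
D={}
for n,(p,y,h) in V.items():
    c=[(np.abs(q[5]),s) for s in (1,-1) if (q:=ik(p,ori(y,s))) is not None]
    movep(p,ori(y,min(c)[1]));sleep(.2)
    s=get_state();f=grab_frame("wrist");T=wristT(s,f);save(f,"w_"+n+".png");D[n]=(f,T)
    print(n,s["clock"],s["position"],s["q"][5]);show(h,f,T)
pickle.dump(D,open("D.pkl","wb"))
E
```

```text
1 [0.52 0.59 0.15 1.13 0.   2.03]
1 [ 0.17  0.36 -0.23  0.98  0.    2.01]
1 [-0.31  0.48 -0.04  1.05  0.    1.52]
-1 [ 0.52  0.59  0.15  1.13  0.   -1.11]
-1 [ 0.17  0.36 -0.23  0.98  0.   -1.13]
-1 [-0.31  0.48 -0.04  1.05  0.   -1.62]
[[-0.001, -0.958, -0.285, 0.072], [1.0, -0.001, -0.0, 0.0], [0.0, -0.285, 0.958, -0.142], [0.0, 0.0, 0.0, 1.0]] 421.5576392173468
winder 4.375 [ 0.55963587 -0.20077686  0.3298659 ] 1.3636780321341737
winder tip [([336.0, 271.0], 0.81, [0.554, -0.3128])]
winder spot [([336.0, 262.0], 0.56, [0.5567, -0.3022])]
pull_knob tip [([340.0, 90.0], 0.76, [0.603, -0.1176])]
pull_knob spot [([342.0, 115.0], 0.65, [0.599, -0.1385])]
key_pin tip [([345.0, 202.0], 0.94, [0.5829, -0.2101])]
key_pin spot [([345.0, 118.0], 0.95, [0.5996, -0.1406])]
index tip [([347.0, 158.0], 0.81, [0.5935, -0.1735])]
index spot [([332.0, 157.0], 0.9, [0.5812, -0.1692]), ([339.0, 263.0], 0.65, [0.5635, -0.2629])]
stand 7.1583 [0.50015251 0.15968495 0.32996184] -1.1316313711541266
stand tip [([290.0, 184.0], 0.8, [0.5289, 0.1556])]
stand spot [([293.0, 186.0], 0.79, [0.5271, 0.1594])]
fork_seat tip [([286.0, 203.0], 0.65, [0.5296, 0.1599])]
fork_seat spot [([290.0, 192.0], 0.92, [0.5228, 0.1509])]Traceback (most recent call last):
  File "<stdin>", line 15, in <module>
  File "h.py", line 24, in show
    print(n,k,[(np.round(r["centre"]).tolist(),round(r["score"],2),np.round(atz(f,r["centre"],z,T)[:2],4).tolist()) for r in fn(c,n)[:2]])
                                                                                                                             ~~^^^^^
ValueError: it knows: button_dish, darning_egg, fork_seat, full_spool, index, key_pin, low_spool, pin_box, pull_knob, rack, shears, stand, tape_case, thread_cone, tube, winder
```

```bash
python3 - <<'E'
from h import *
import pickle
o=ori(.06,-1);movep((.50,.40,.30),o);sleep(.2)
s=get_state();f=grab_frame("wrist");T=wristT(s,f);save(f,"w_rack.png")
print(s["clock"]);show({"full_spool":.055,"low_spool":.055,"rack":0},f,T)
k={a:b for a,b in f.items() if a!="img"}
pickle.dump(k,open("k.pkl","wb"))
a=[cv2.imread(f"pics/w_{n}.png") for n in ("rack","stand")]
cv2.imwrite("pics/m.png",np.vstack([a[0][60:360],a[1][60:360]]))
E
```

```text
8.5667
full_spool tip [([255.0, 188.0], 0.62, [0.5575, 0.396])]
full_spool spot [([254.0, 187.0], 0.66, [0.5591, 0.3952])]
low_spool tip [([374.0, 189.0], 0.6, [0.4476, 0.391])]
low_spool spot [([372.0, 187.0], 0.96, [0.4487, 0.3886])]
rack tip [([311.0, 180.0], 0.75, [0.5063, 0.3947])]
rack spot [([372.0, 188.0], 0.38, [0.4409, 0.3991])]
```

View pics/m.png

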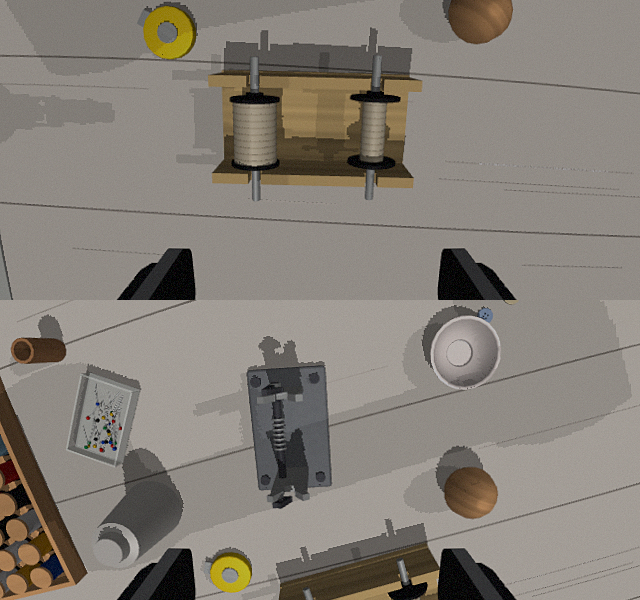

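View pics/w_winder.png

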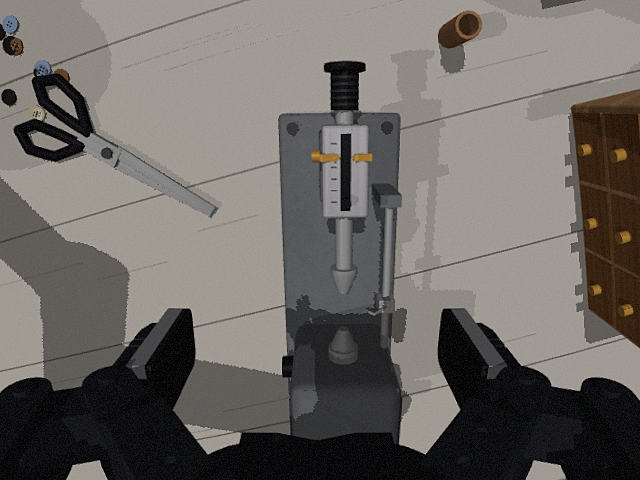

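Rack view (full-image rows): the full-spool rod runs (254,117)-(256,259) and the low-spool rod (377,114)-(370,259). In the stand view the foot-plate corners are (248,128), (325,126), (330,246), (257,250). In the winder view the key pin is at ~(345,205), the pointers at (342,157) and the knob at (344,90).

```bash
python3 - <<'E'
from h import *
import pickle
f=pickle.load(open("k.pkl","rb"))
def TT(p,y,s):
    M=np.eye(4);M[:3,:3]=R.from_rotvec(ori(y,s)).as_matrix();M[:3,3]=p;return M@np.array(f["T_tool_cam"])
def line(a,b,z,T):
    A,B=atz(f,a,z,T)[:2],atz(f,b,z,T)[:2];d=A-B;d*=np.sign(d[1]);print("mid",(A+B)/2,"len",np.linalg.norm(d),"yaw",np.arctan2(-d[0],d[1]))
T=TT((.5,.4,.3),.06,-1)
line((254,117),(256,259),.055,T);line((377,114),(370,259),.055,T)
T=TT((.50015,.15968,.33),-.27,-1)
C=np.array([atz(f,p,.012,T)[:2] for p in ((248,128),(325,126),(330,246),(257,250))])
print(C,"c",C.mean(0),"sides",[np.linalg.norm(C[i]-C[i-1]) for i in range(4)]);d=C[3]+C[2]-C[0]-C[1];print("yaw",np.arctan2(-d[0],d[1]))
# dump zoom of stand
a=cv2.imread("pics/w_stand.png")[110:270,220:360];cv2.imwrite("pics/zs.png",cv2.resize(a,None,fx=3.7,fy=3.7,interpolation=cv2.INTER_CUBIC))
T=TT((.55964,-.20078,.33),-.26,1)
line((346,65),(343,180),.1,T)
for p,z in (((345,66),.095),((345,90),.095),((345,206),.119),((342,157),.115)):print(p,atz(f,p,z,T))
line((345,135),(345,208),.113,T)
E
```

```text
mid [0.55668261 0.40021162] len 0.13390747592584298 yaw 0.03439507701256267
mid [0.44665601 0.39242095] len 0.13645595132807825 yaw 0.046832455738603986
[[0.55418882 0.0843809 ]
 [0.47468349 0.10461301]
 [0.50426197 0.23516105]
 [0.58644544 0.21735459]] c [0.52989493 0.16037739] sides [np.float64(0.1368301648868183), np.float64(0.08203923576573975), np.float64(0.1338569242067825), np.float64(0.0840903816009759)]
yaw -0.2304792968060094
mid [ 0.60009223 -0.14525443] len 0.09674598981293517 yaw -0.2721150700242971
(345, 66) [ 0.61253543 -0.09881048  0.095     ]
(345, 90) [ 0.60773924 -0.11785485  0.095     ]
(345, 206) [ 0.58292765 -0.2108354   0.119     ]
(342, 157) [ 0.59066543 -0.17029214  0.115     ]
mid [ 0.59007946 -0.18370202] len 0.06230537092152902 yaw -0.24356995722811425
```

View pics/zs.png

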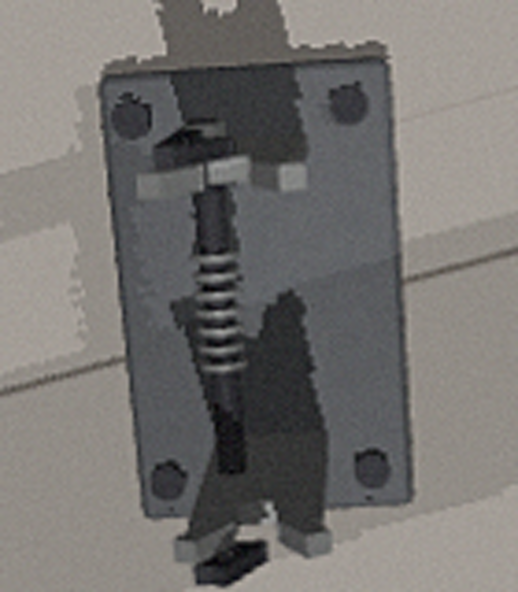

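```bash
python3 - <<'E'
from h import *
import pickle
f=pickle.load(open("k.pkl","rb"))
M=np.eye(4);M[:3,:3]=R.from_rotvec(ori(-.27,-1)).as_matrix();M[:3,3]=(.50015,.15968,.33);T=M@np.array(f["T_tool_cam"])
z=lambda p:(p[0]/3.7+220-.3,p[1]/3.7+110-.3)
def line(a,b,h):
    A,B=atz(f,z(a),h,T)[:2],atz(f,z(b),h,T)[:2];d=A-B;d*=np.sign(d[1]);print("mid",(A+B)/2,"len",np.linalg.norm(d),"yaw",np.arctan2(-d[0],d[1]))
line((240,109),(270,473.5),.012);line((132,115),(168,480),.012);line((348,103),(372,467),.012)
line((221,180),(252,540),.111)
E
```

```text
mid [0.531317   0.16021493] len 0.11024553839133465 yaw -0.20705272156028268
mid [0.56212139 0.15355018] len 0.11076604139699385 yaw -0.20869635157646413
mid [0.50064122 0.16680179] len 0.10982262760039825 yaw -0.20542964697380658
mid [0.52921031 0.15959459] len 0.08747471999778353 yaw -0.20798162717392416
```

```bash
python3 - <<'E'
from h import *
P=np.array([.5567,.3995]);o=ori(.045,-1)
movep((*P,.16),o);move_l((*P,.032),.12);sleep(.1)
s=get_state();print(s["clock"],s["position"],s["contact_force"])
grab(60);sleep(.2);s=get_state();print(s["finger_gap"],s["grasp_force"],s["position"],s["contact_force"])
move_l((*P,.20),.12);sleep(.3)
s=get_state();print(s["clock"],s["finger_gap"],s["grasp_force"],s["contact_force"],s["wrist_torque"])
# go over the stand
c=np.array([.530,.160]);o=ori(-.207,-1)
movep((*c,.20),o);sleep(.3)
s=get_state();f=grab_frame("wrist");save(f,"held.png");print(s["position"],s["q"][5],s["clock"])
show({"full_spool":.223,"stand":0,"fork_seat":.085},f,wristT(s,f))
g=grab_frame("scene");save(g,"held_s.png")
E
```

```text
10.8833 [0.55741213 0.39990686 0.03310749] [-0.2854656   0.27917699  0.18897067]
0.4519247361163371 59.892661571502686 [0.55699044 0.39955351 0.03240855] [-0.43924263 -1.20815185  4.70703638]
13.425 0.4543768566778052 60.88237166404724 [ 0.09597481 -0.18401902 -1.49986019] [-0.01057892  0.0062151   0.01422519]
[0.53009813 0.16097519 0.19977844] -1.2039318045700098 14.675
full_spool tip [([314.0, 344.0], 0.66, [0.5298, 0.1584])]
full_spool spot [([318.0, 316.0], 0.85, [0.5265, 0.1489])]
stand tip [([0.0, 77.0], 0.64, [0.7601, 0.0017]), ([319.0, 205.0], 0.62, [0.5276, 0.1618])]
stand spot [([304.0, 173.0], 0.56, [0.5345, 0.1333])]
fork_seat tip [([313.0, 232.0], 0.64, [0.5315, 0.1603])]
fork_seat spot [([303.0, 174.0], 0.68, [0.5299, 0.1232])]
```

View pics/held.png

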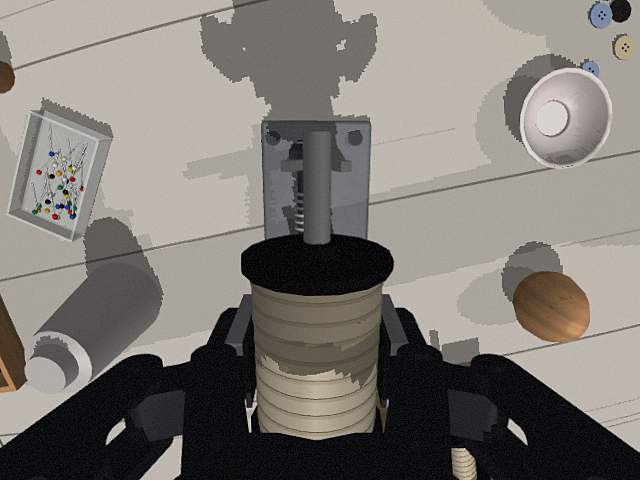

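The spool hangs straight in the fingers. The rod end is at (316,131), and the rod lines up with the far fork's prongs (columns 281–352, row ~163).

```bash
python3 - <<'E'
from h import *
s=get_state();f=grab_frame("wrist");T=wristT(s,f);c=s["position"][:2]
y=-.207;ex=np.array([np.cos(y),np.sin(y)]);ey=np.array([-np.sin(y),np.cos(y)])
def loc(px,z):
    d=atz(f,px,z,T)[:2]-c;return np.round([d@ex,d@ey],4)
print("rod end",loc((317,131),.226),"rod base",loc((317,238),.223),"fork",loc((316.5,163),.111),"plate far edge",loc((262,122),.012),loc((370,120),.012))
E
```

```text
rod end [-0.0006 -0.0687] rod base [-0.0006 -0.0378] fork [-0.0005 -0.0469] plate far edge [ 0.0409 -0.0669] [-0.0413 -0.0683]
```

```bash
python3 - <<'E'
from h import *
c=(.530,.1605)
move_l((*c,.115),.1);sleep(.1)
r=move_l((*c,.059),.03,until_force=30);s=get_state();print(r,s["clock"],s["position"],s["contact_force"],s["finger_gap"]);sleep(.2)
s=get_state();print(s["position"],s["contact_force"],s["wrist_torque"])
f=grab_frame("scene");save(f,"seat.png")
a=f["img"][170:310,310:450,::-1];w=grab_frame("wrist");save(w,"seatw.png")
cv2.imwrite("pics/seat2.png",np.hstack([cv2.resize(a,(380,380),interpolation=cv2.INTER_CUBIC),w["img"][50:430,130:510,::-1]]))
E
```

```text
True 17.5083 [0.52889033 0.16088192 0.07387478] [ 0.01770975  0.75008558 -0.98386886] 0.4486768539033798
[0.52891154 0.16083561 0.07389615] [-0.18489446  0.41002739 -2.80742867] [ 0.25841192  0.04380436 -0.00326457]
```

View pics/seat2.png

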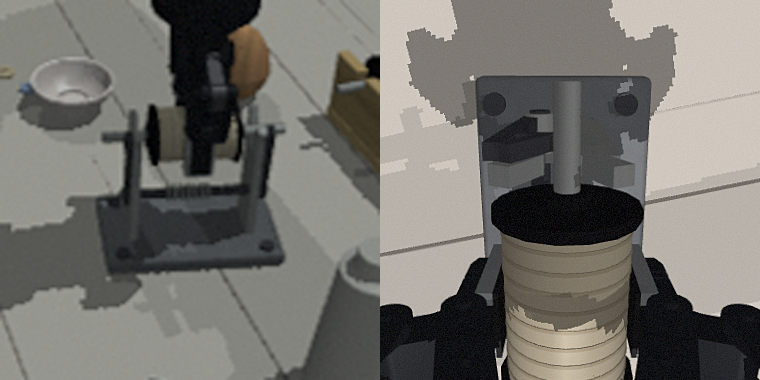

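The rod is in the slots of both forks, but the move stopped on a force peak at the keeper with the axis at ~96 mm. I'll keep pressing.

```bash
python3 - <<'E'
from h import *
c=(.530,.1605)
for i in range(3):
    r=move_l((*c,.0595),.03,until_force=45);s=get_state();print(r,s["clock"],s["position"],s["contact_force"]);sleep(.2)
    s=get_state();print(s["position"],s["contact_force"],s["wrist_torque"],s["finger_gap"])
    if not r or s["position"][2]<.064:break
f=grab_frame("scene");a=f["img"][170:310,310:450,::-1];w=grab_frame("wrist")
cv2.imwrite("pics/seat3.png",np.hstack([cv2.resize(a,(380,380),interpolation=cv2.INTER_CUBIC),w["img"][50:430,130:510,::-1]]))
E
```

```text
False 18.45 [0.5295532  0.1603754  0.06188551] [-10.28720826  -1.15739842  25.78680543]
[0.52958295 0.16038857 0.0619093 ] [-10.32345663  -1.14399456  25.47542569] [-0.24130276  2.17568801 -0.00510094] 0.4545729861821463
```

View pics/seat3.png

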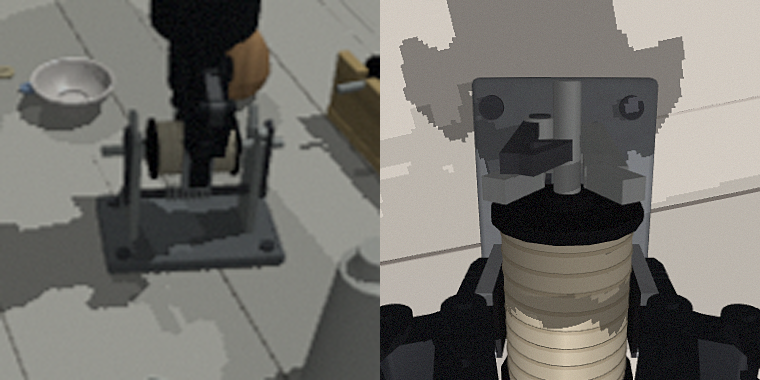

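Seated: the TCP is at 0.062 as predicted, and the keeper nose lies over the rod at (535,150) in the right half. Releasing now, then looking at the knob, pin and pointers.

```bash
python3 - <<'E'
from h import *
let_go();sleep(.3);s=get_state();print(s["clock"],s["finger_gap"],s["position"])
move_l((.530,.1605,.20),.15);sleep(.2)
s=get_state();f=grab_frame("wrist");T=wristT(s,f);show({"full_spool":.085},f,T)
a=f["img"][50:430,130:510,::-1]
movep((.591,-.175,.27),ori(-.256,-1));sleep(.3)
s=get_state();f=grab_frame("wrist");T=wristT(s,f);show({"pull_knob":.095,"key_pin":.113,"index":.113},f,T)
np.save("T.npy",T);print(s["clock"],s["position"])
b=cv2.resize(f["img"][100:380,180:460,::-1],(420,420),interpolation=cv2.INTER_CUBIC)
cv2.imwrite("pics/kn.png",np.hstack([np.vstack([a,np.zeros((40,380,3),np.uint8)]),b]))
E
```

```text
19.575 1.000181964713977 [0.53001196 0.16049243 0.0594674 ]
full_spool tip [([317.0, 230.0], 0.61, [0.5276, 0.1585])]
full_spool spot [([316.0, 232.0], 0.86, [0.5288, 0.1597])]
pull_knob tip [([314.0, 280.0], 0.8, [0.6072, -0.1191])]
pull_knob spot [([314.0, 132.0], 0.95, [0.5774, -0.2326])]
key_pin tip [([314.0, 169.0], 0.82, [0.5836, -0.2083])]
key_pin spot [([314.0, 134.0], 0.98, [0.5775, -0.2316])]
index tip []
index spot [([328.0, 220.0], 0.62, [0.5832, -0.1699])]
22.6167 [ 0.59110916 -0.17400145  0.2699452 ]
```

View pics/kn.png

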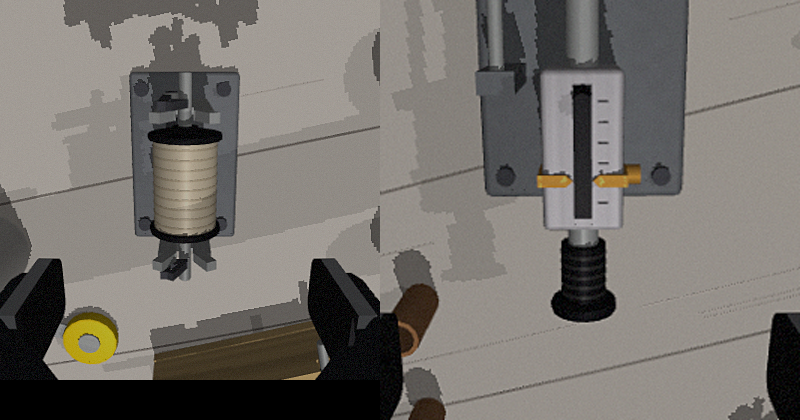

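Left: the spool sits between the forks with both noses over the rod ends. Right: the slot is aligned with the image, with the pin at the slot's top (full image ~(315,162)), the pointers at (315,221) and the knob at rows ~260–313.

```bash
python3 - <<'E'
from h import *
import pickle
f=pickle.load(open("k.pkl","rb"));T=np.load("T.npy")
y=-.256;ex=np.array([np.cos(y),np.sin(y)]);ey=np.array([-np.sin(y),np.cos(y)]);o=np.array([.6072,-.1191])
g=lambda c,r,z:print((c,r,z),np.round([(atz(f,((c-380)/1.5+180,r/1.5+100),z,T)[:2]-o)@ex,(atz(f,((c-380)/1.5+180,r/1.5+100),z,T)[:2]-o)@ey],4))
for a in ((582,90,.121),(582,102,.113),(583,181,.113),(583,181,.116),(583,229,.113),(583,240,.107),(583,320,.095),(583,292,.113),(561,260,.095),(606,260,.095),(551,305,.095),(615,305,.095),(582,70,.113)):g(*a)
E
```

```text
(582, 90, 0.121) [-0.0009 -0.0993]
(582, 102, 0.113) [-0.0009 -0.0928]
(583, 181, 0.113) [-0.0013 -0.0544]
(583, 181, 0.116) [-0.0013 -0.0552]
(583, 229, 0.113) [-0.0013 -0.0297]
(583, 240, 0.107) [-0.0013 -0.0218]
(583, 320, 0.095) [-0.0013  0.0296]
(583, 292, 0.113) [-0.0013  0.0045]
(561, 260, 0.095) [ 0.0105 -0.0061]
(606, 260, 0.095) [-0.0136 -0.0061]
(551, 305, 0.095) [0.0163 0.0205]
(615, 305, 0.095) [-0.0189  0.0205]
(582, 70, 0.113) [-0.0009 -0.1077]
```

```bash
python3 - <<'E'
from h import *
y=-.256;ex=np.array([np.cos(y),np.sin(y)]);ey=np.array([-np.sin(y),np.cos(y)])
K=np.array([.6072,-.1191])-.0012*ex-.002*ey
o=ori(y,-1)
movep((*K,.16),o);move_l((*K,.074),.1);sleep(.1)
grab(60);sleep(.3);s=get_state();p0=s["position"];print(s["clock"],s["finger_gap"],s["grasp_force"],p0,s["contact_force"])
P=K+.038*ey
move_l((*P,.074),.04);sleep(.4);s=get_state();d=s["position"]-p0
print(s["clock"],s["finger_gap"],s["grasp_force"],"moved",d[:2]@ex,d[:2]@ey,d[2],s["contact_force"],s["contact_force"][:2]@ey)
f=grab_frame("wrist");T=wristT(s,f);show({"pull_knob":.095,"key_pin":.113,"index":.113},f,T);np.save("T.npy",T)
save(f,"hold.png");cv2.imwrite("pics/hold2.png",cv2.resize(f["img"][150:400,220:420,::-1],None,fx=2.4,fy=2.4,interpolation=cv2.INTER_CUBIC))
E
```

```text
25.5333 0.2584556249375862 58.67064893245697 [ 0.60577935 -0.12076905  0.07427311] [-0.50116041 -0.01254998  3.36135776]
27.0333 0.26255740332031646 59.05159592628479 moved -0.0002614417120989388 0.03470789262144066 -3.850347197870141e-05 [-5.02165736 -9.2192341   4.80572195] -10.190333132690423
pull_knob tip [([313.0, 348.0], 0.79, [0.6152, -0.0867])]
pull_knob spot [([313.0, 306.0], 0.69, [0.6113, -0.1013])]
key_pin tip [([314.0, 32.0], 0.82, [0.5911, -0.1755])]
key_pin spot [([314.0, 308.0], 0.73, [0.609, -0.1089])]
index tip []
index spot [([353.0, 50.0], 0.76, [0.5834, -0.1694])]
```

View pics/hold2.png

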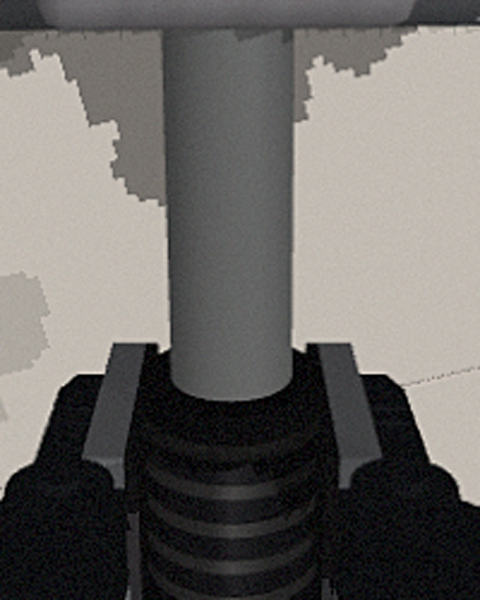

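The fingers hold the knob with ~10 N spring pull, and the shaft is drawn out. That was my last picture, so I'll check the pin against the pointers numerically.

```bash
python3 - <<'E'
from h import *
import pickle
f=pickle.load(open("k.pkl","rb"));T=np.load("T.npy");im=cv2.imread("pics/hold.png")
y=-.256;ey=np.array([-np.sin(y),np.cos(y)]);o=np.array([.6072,-.1191])
h=cv2.cvtColor(im,cv2.COLOR_BGR2HSV);m=((h[...,0]>10)&(h[...,0]<28)&(h[...,1]>120)&(h[...,2]>60)).astype(np.uint8)
n,l,st,c=cv2.connectedComponentsWithStats(m[:130])
for i in range(1,n):
    if st[i,4]>40: print(st[i],c[i].round(1),"y@.113/.116",[round((atz(f,c[i],z,T)[:2]-o)@ey,4) for z in (.113,.116)])
g=cv2.GaussianBlur(im,(3,3),0).sum(2)//3
print("rows 0..115 step3, cols 290..340 step 3")
for r in range(0,116,4): print(r,g[r,284:348:4],round((atz(f,(314,r),.113,T)[:2]-o)@ey,4))
E
```

```text
[ 335   33   95   43 2883] [388.1  50.3] y@.113/.116 [np.float64(-0.0547), np.float64(-0.0542)]
[ 215   34   76   35 2008] [249.8  48.5] y@.113/.116 [np.float64(-0.0551), np.float64(-0.0547)]
rows 0..115 step3, cols 290..340 step 3
0 [108 108  81  21  24  24  21  28  24  22  22  23  62 112 112 109] -0.0656
4 [107 107  84  24  22  22  25  22  24  24  24  23  66 112 113 111] -0.0647
8 [108 108  90  23  22  21  24  22  22  22  23  22  62 112 113 110] -0.0638
12 [107 108  91  25  24  21  26  25  25  23  23  26  60 111 112 109] -0.063
16 [110 109  91  19  23  23  24  24  23  23  23  22  62 113 113 110] -0.0621
20 [108 109  58  25  19  23  23  21  23  25  22  25  27 112 114 110] -0.0612
24 [ 94  88  35  21  23  22  22  25  22  23  25  24  25 114 113 110] -0.0604
28 [ 90  89  40  22  22  22  25  22  22  24  24  24  25 113 112 109] -0.0595
32 [ 89  90  65  24  21  21  23  22  24  26  23  20  42 111 112 109] -0.0586
36 [ 89  89  84  24  23  24  25  24  24  22  21  21  57 109  99  90] -0.0577
40 [83 91 86 12 24 24 23 24 21 25 22 17 58 93 90 81] -0.0569
44 [ 69  80  86  19   7  22  22  22  24  
[... 598 characters left out ...]
0489
80 [107 107 109  17  21  20  22  21  19  21  21  22  54 112 111 109] -0.048
84 [106 108 110  15  22  18  21  19  20  23  20  22  53 112 111 110] -0.0471
88 [107 106 109  15  19  17  22  22  22  22  18  23  53 112 112 109] -0.0462
92 [108 106 110  18  18  19  20  22  22  22  19  19  52 112 112 109] -0.0452
96 [107 107 108  15  20  23  19  21  20  18  21  16  53 113 111 110] -0.0443
100 [106 108 108  17  21  18  18  20  21  22  19  20  51 112 112 102] -0.0434
104 [108 107 107  16  20  19  18  20  23  20  22  21  49 112 112 110] -0.0425
108 [108 107 108  13  20  20  19  24  19  19  22  20  52 110 111 109] -0.0416
112 [107 107 108  18  18  20  17  22  20  21  22  18  50 111 112 108] -0.0406
```

Pointers are at −54.6 mm along the slot. The pin-top disc is centred at row 26 (z 0.121), which is −58.8 mm, so 4.2 mm remains.

```bash
python3 - <<'E'
from h import *
y=-.256;ex=np.array([np.cos(y),np.sin(y)]);ey=np.array([-np.sin(y),np.cos(y)])
o=np.array([.6072,-.1191]);K=o-.0012*ex-.002*ey;P=K+.0423*ey
move_l((*P,.074),.02);sleep(.4);s=get_state();f=grab_frame("wrist");T=wristT(s,f);im=f["img"]
print(s["clock"],(s["position"][:2]-[.60577935,-.12076905])@ey,s["finger_gap"],s["grasp_force"],s["contact_force"][:2]@ey,np.abs(s["joint_velocities"]).max())
h=cv2.cvtColor(im,cv2.COLOR_RGB2HSV);m=((h[...,0]>10)&(h[...,0]<28)&(h[...,1]>120)&(h[...,2]>60)).astype(np.uint8)
n,l,st,c=cv2.connectedComponentsWithStats(m[:130])
for i in range(1,n):
    if st[i,4]>300: print(st[i],c[i].round(1),[round((atz(f,c[i],z,T)[:2]-o)@ey,4) for z in (.113,.116)])
g=cv2.GaussianBlur(im,(3,3),0).astype(int).sum(2)//3
for r in range(8,60,3): print(r,g[r,284:348:4],round((atz(f,(314,r),.121,T)[:2]-o)@ey,4))
show({"key_pin":.113,"index":.113},f,T)
t=grab_frame("scene");show({"key_pin":.113,"index":.113,"full_spool":.085},t,None,"scene")
E
```

```text
28.15 0.03882660741201078 0.26384537455698615 59.06211018562317 -10.417974151588671 0.0020642674373830936
[ 335   13   95   46 2974] [388.2  32. ] [np.float64(-0.0546), np.float64(-0.054)]
[ 214   14   77   39 2076] [248.9  29.6] [np.float64(-0.0552), np.float64(-0.0546)]
8 [106 107  82  24  22  21  24  24  24  21  24  24  63 112 112 108] -0.0578
11 [106 106  88  21  25  22  21  22  26  27  24  23  61 111 112 109] -0.0572
14 [108 108  89  22  22  21  23  24  22  24  22  21  60 112 112 110] -0.0566
17 [108 108  80  22  25  22  23  24  22  23  19  25  61 109 101  91] -0.056
20 [104 109  54  23  21  21  21  23  22  24  25  20  33  92  91  83] -0.0554
23 [72 90 36 22 24 23 21 23 22 24 22 23 27 93 85 83] -0.0548
26 [68 74 38 20 22 20 23 22 25 22 24 25 24 93 84 85] -0.0542
29 [69 62 43 24 23 22 24 26 21 23 24 25 30 56 84 84] -0.0536
32 [66 56 67 24 22 21 21 21 24 23 21 23 43 83 65 84] -0.053
35 [49 88 82 23 23 22 22 22 22 23 23 23 47 91 57 82] -0.0524
38 [79 88 84 20 19 23 23 22 26 26 21 22 46 91 92 50] -0.0518
41 [91 89 85 10 23 24 25 23 23 23 21  9 49 92 92 85] -0.0512
44 [ 89  90  85  1
[... 387 characters left out ...]
2  23  22  22  21  23  23  20  54 112 113 109] -0.0475
key_pin tip [([310.0, 33.0], 0.64, [0.5931, -0.1715])]
key_pin spot [([315.0, 305.0], 0.66, [0.6094, -0.1057])]
index tip []
index spot [([354.0, 30.0], 0.92, [0.5832, -0.1696]), ([315.0, 302.0], 0.16, [0.6092, -0.1065])]
key_pin tip [([213.0, 267.0], 0.58, [0.6001, -0.1726]), ([340.0, 357.0], 0.32, [0.8369, -0.0238])]
key_pin spot [([239.0, 272.0], 0.87, [0.6265, -0.1313])]
index tip [([212.0, 263.0], 0.59, [0.5892, -0.172]), ([380.0, 256.0], 0.38, [0.6561, 0.1074])]
index spot []
full_spool tip [([385.0, 224.0], 0.59, [0.5324, 0.1679])]
full_spool spot [([381.0, 224.0], 0.65, [0.5297, 0.1612]), ([394.0, 190.0], 0.55, [0.4191, 0.2354])]
```

The pin (row ~26, −54.3 mm) is now level with the pointers (−54.6 mm). The hold is steady at about 10 N, so I'm handing in.

```bash
python3 -c "
from cell import *
print(sign_off())"
```

```text
the job is handed in; nothing more can be done
None
```

I handed the job in: the full spool's rod is seated in both forks with the keeper snapped shut over it, and the gripper is holding the tailstock back with its pin within about 1 mm of the brass pointers (the limit was 5 mm); the judge returned no verdict.

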